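# Open the push-and-turn cap of the griddle cleaner

## Robot

A 7-joint arm with a two-finger parallel gripper is mounted at the origin on the work surface. World frame = base frame: x ahead of the robot, y to its left, z up, the work surface at z = 0. Lengths are in m, angles in rad, forces in N, time in s.
With the tool pointing down it reaches from about 0.425 to 0.875 m from the base axis. Payload 4.7 kg.
Tool frame: the origin (TCP) lies on the centre line of the jaws, within the pads' length; the fingertips stand 8 mm ahead of it and the grasp point (between the pads) lies 11 mm behind it; z points along the fingers, y is the direction in which the jaws open and shut (so a half turn about z gives the same grasp; the last joint's range is limited). The gripper opens to 87 mm and grips with 3 to 60 N. Pads are 19 mm wide; open, the fingers measure 117 mm over their backs; the gripper's body (75 mm by 190 mm) begins 51 mm behind the grasp point.
Start: joints at [-1.128, 0.321, -0.07, 1.45, 0.023, 1.371, -0.057], TCP at [0.27, 0.591, 0.231] pointing down, gripper open.
Joint ranges: [-2.86, 2.86], [-0.3, 2.09], [-1.38, 1.24], [0.06, 2.45], [-1.56, 4.7], [0.09, 2.05], [-2.69, 2.69]. Speed limits (rad/s): [2.57, 2.57, 3.14, 3.14, 3.14, 3.14, 3.14].

## Interface

Orientations are given as a rotation vector (axis times angle).
In Python, from bench import status, optics, order gives the robot as it stands.
- The arm moves only by the tool step_arm, never from a script. Its argument "rows" is a list of rows, each a list of 3 entries, a list of its own where there are three numbers: the turn, a rotation vector about the tool's x, y, z in degrees, then the shift along the tool's x, y, z in mm, then the finger opening in mm, from 0 to 87. A call has 1 to 12 rows; each row shifts and turns the pose as measured when the row begins, along the tool's axes as they then stand; what a row does not reach is not made up. A row lasts 1/12 s, in which the tool goes at most 41.7 mm and 7.16 degrees, less where a joint would pass 70% of its speed; a pose out of reach is approached as far as the arm can. A call is refused whole if a number of a shift passes 41.7 or a number of a turn 7.16, either way. A call with a gripper value outside its range is refused whole. The fingers move at their own pace and stop on an object; "grip_force" is the grip in N (left out, the last holds). Time passes only in rows, so rows that do not move let the fingers close. It gives the time, the measured TCP pose, the force and the opening at its end, in the units of the state.
- status.get_state(): the state, without advancing time (a new reading comes with each control period).
- optics.get_image(name): name is "scene" or "top"; returns a dict with "frame" (384x512x3 uint8, red, green, blue), "range_z" (384x512 float32, m along the optical axis (not along the pixel's ray), 0 where there is no reading), "K" (3x3 intrinsics, pixels), "k1" (the pictures are not rectified: a ray, as slopes to the right and down, at radius r is drawn at 1 + k1 r^2 times it, then the intrinsics apply), "R" (3x3) and "t" (3): a world point X has camera coordinates R X + t. Camera axes: x right, y down, z forward; pixel columns grow to the right and rows downward; lengths in m; the calibration is good to about 2 mm. A picture is of the moment at which its call begins.
- order.close_job(): hands the job in, once; it reports no verdict.
The state is a dict: "time": time; "joint_positions": joint angles; "qd": joint speeds; "joint_torque": joint torques, N m; "position": TCP position; "tool_rot": TCP orientation; "ft_force": force on the tool from outside, world axes, zero at the start; "torque": the same for the moment, N m; "grip_width": opening from 0.0 (shut) to 1.0 (fully open).
Only numpy, scipy, OpenCV 4.12 (cv2) and the standard library are available. Lean on these libraries where they do the work, as an engineer would, in place of code of your own. Each camera call takes 0.05 s, during which the arm holds its last target.

## Task

Lift the upside-down white measuring cup off the blue cleaner jug and stand it, still mouth down, flat in the steel drip tray and let go of it. Then open the jug's red safety cap: push it down, turn it counter-clockwise (seen from above) until it is free, lift it off and finish while still gripping it, holding it level and still straight above the neck, about 8 cm clear of it. Leave the other things on the counter where they are.

Things in the scene. Friction and masses are not known exactly. Their poses are not given: they have to be found in the camera images.
- jug: blue cleaner jug, fixed to the counter in a steel bracket (it cannot move or turn); body 110 x 90 mm, 109 mm tall, then tapering to a flat round shoulder of 76 mm diameter at 130 mm height. Its carrying handle sticks out 94 mm along its +x, no higher than 105 mm. Origin: centre of its underside, under the neck; z up.
- jug_neck (a point): centre of the top of the jug's white neck, 164 mm above the counter, on the axis of the cap. A spring plunger (14 mm wide) stands up from it, 8 mm with the cap locked, 12 mm with the cap off.
- cap: red round ribbed safety cap, white bar on its top along its x; 44 mm diameter, 30 mm tall, 30 g, hollow and loose, held by a bayonet; grip its side anywhere round. Origin: centre of its lower rim; z up. Locked: rim 146 mm above the counter (16 mm above the shoulder), top at 176 mm, x along the jug's x; it can be neither turned nor pulled off.
- cap_top (a point): centre of the cap's top. Pushing down takes 6 N at first, 14 N at the end of the 8 mm travel. Once 5 mm down (6 to 7 is good) the cap turns counter-clockwise seen from above, not clockwise. It is free from 51 degrees to a firm stop at 61 (aim at 58). There the spring pops it up 4 mm if let; lift it 15 mm straight up to leave the flange, 22 mm to clear the neck.
- cup: white measuring cup, upside down over the cap at the start, its rim on the jug's shoulder; outside diameter 59 mm at the rim (below) and 55 mm at the closed end (above), 55 mm tall, wall 2.5 mm, 50 g. Origin: centre of its open rim; z points to the closed end, up as it stands mouth down. Lift it at least 50 mm to clear the cap. It may be off-centre by 2 mm on the jug.
- tray: fixed square steel drip tray, 140 x 140 mm outside, walls 4 mm thick and 14 mm high, floor 4 mm thick. Origin: centre of its underside; x and y along its sides.
- pot: small blue ceramic sauce pot, 52 mm wide, 55 mm tall, standing between jug and tray; not to be disturbed. Origin: centre of its underside.
- spray: clear empty spray bottle with white head, 64 mm wide, 190 mm tall, in the far row; not to be disturbed. Origin: centre of its underside.
- tub: white open empty batter tub, 112 mm wide, 105 mm tall, in the far row; not to be disturbed. Origin: centre of its underside.
- squeeze: yellow sauce bottle with red top, 56 mm wide, 170 mm tall, in the far row; not to be disturbed. Origin: centre of its underside.
- tablet: black tablet lying flat, 120 x 190 x 9 mm, in the far row on the left; not to be disturbed. Origin: centre of its underside.
- spatula: flat spatula, 260 mm long, lying on the near left side; not to be disturbed. Origin: middle of its length.
- spreader: wooden T-shaped batter spreader, 200 mm stick and 160 mm crossbar, 22 mm thick, lying on the near right side; not to be disturbed. Origin: end of the stick.
Mind the look-alikes: they are no part of the job. Leave any orange look-alike of the cup alone.

How it is judged:
By the outcome, as a careful person would: the job done as asked, in the order asked, and still so for the second after the job is handed in, while the arm keeps its last pose, push and grip.
It also fails if it takes over 64 s, if anything falls off the work surface, if the arm or the gripper's body presses on something with over 40 N, if the wrist force passes 120 N, or if a joint passes its speed limit or range.

## Working session

There is one attempt and no reset: what is moved stays moved. The work goes in short steps, Python scripts to look and compute and a tool call to move; the robot and the scene stay as the last step left them, time stands still between calls to the robot, and variables do not carry over. Pictures are saved under pics/ and viewed, and the job is handed in when it is done.

Besides the shell and the picture viewer there is one more tool, called after "Emit:" as a command line: name --argument value ..., lists and objects as JSON in quotes. step_arm: Moves the arm, as the interface text tells. Its arguments: {"type":"object","properties":{"rows":{"type":"array"},"grip_force":{"type":"number"}},"required":["rows"]}

```bash
mkdir -p pics; ls
cat > h.py <<'E'
import numpy as np, cv2
from scipy.spatial.transform import Rotation as Ro
from bench import status, optics, order
def grab():
    return {n:optics.get_image(n) for n in("scene","top")}
def save(im,name,crop=None,s=1):
    f=cv2.cvtColor(im["frame"],cv2.COLOR_RGB2BGR)
    if crop: f=f[crop[1]:crop[3],crop[0]:crop[2]]
    if s!=1: f=cv2.resize(f,None,fx=s,fy=s,interpolation=cv2.INTER_CUBIC)
    cv2.imwrite("pics/"+name,f)
def rays(im,uv):
    d=np.array([im["k1"],0,0,0,0],float)
    p=cv2.undistortPoints(np.array(uv,float).reshape(-1,1,2),im["K"],d).reshape(-1,2)
    c=np.c_[p,np.ones(len(p))]
    return -im["R"].T@im["t"], c@im["R"]   # origin, dirs (unit depth)
def onplane(im,uv,z):
    o,d=rays(im,uv); return o+d*((z-o[2])/d[:,2])[:,None]
def cloud(im):
    h,w=im["range_z"].shape
    v,u=np.mgrid[:h,:w]; o,d=rays(im,np.c_[u.ravel(),v.ravel()])
    P=o+d*im["range_z"].ravel()[:,None]; P[im["range_z"].ravel()==0]=np.nan
    return P.reshape(h,w,3)
def st():
    s=status.get_state(); print({k:np.round(v,4).tolist() for k,v in s.items()}); return s
E
python3 - <<'E'
from h import *
s=st(); print(Ro.from_rotvec(s["tool_rot"]).as_matrix().round(3))
g=grab()
for n in g:
    save(g[n],n+"0.png",s=1.5); print(n,g[n]["k1"],g[n]["K"].tolist(),(-g[n]["R"].T@g[n]["t"]).round(3),g[n]["R"][2].round(3))
E
```

```text
pics
{'time': 0.0, 'joint_positions': [-1.1279, 0.3218, -0.0701, 1.4517, 0.0226, 1.3708, -0.0569], 'qd': [0.0004, -0.0004, 0.0003, 0.0016, 0.0007, 0.0016, 0.0005], 'joint_torque': [-0.0005, -49.1279, -0.404, -31.2537, -0.0637, 0.0435, 0.0002], 'position': [0.2701, 0.5906, 0.2295], 'tool_rot': [-0.6683, -3.0694, 0.003], 'ft_force': [-0.216, 0.6738, -0.1995], 'torque': [0.0192, 0.0088, 0.0005], 'grip_width': 0.9987}
[[-0.909  0.416 -0.001]
 [ 0.416  0.909 -0.002]
 [-0.    -0.002 -1.   ]]
scene -0.013935430708259349 [[398.21069126992643, 0.0, 249.9964102589254], [0.0, 398.21069126992643, 191.56235914055515], [0.0, 0.0, 1.0]] [ 0.903 -0.725  0.897] [-0.371  0.645 -0.669]
top -0.0439196974552463 [[479.1268065828915, 0.0, 257.8844510992516], [0.0, 479.1268065828915, 189.511848556314], [0.0, 0.0, 1.0]] [0.279 0.004 1.204] [ 0.218 -0.022 -0.976]
```

View pics/scene0.png

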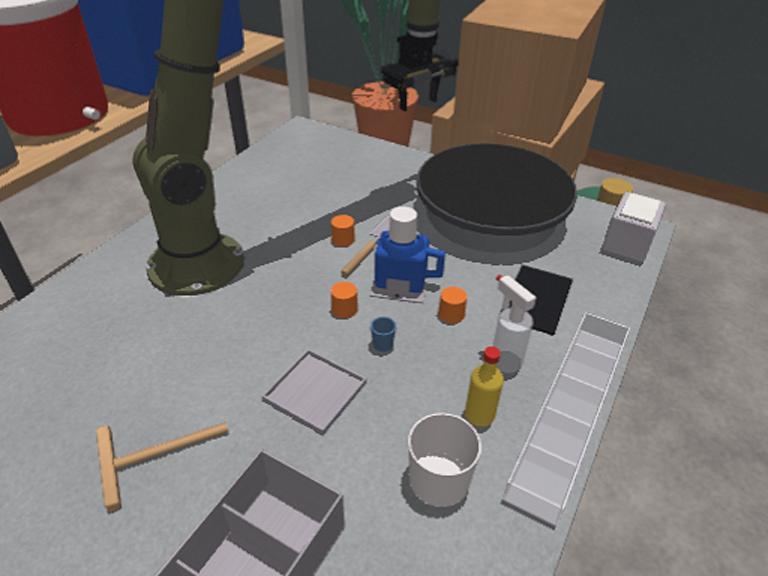

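View pics/top0.png

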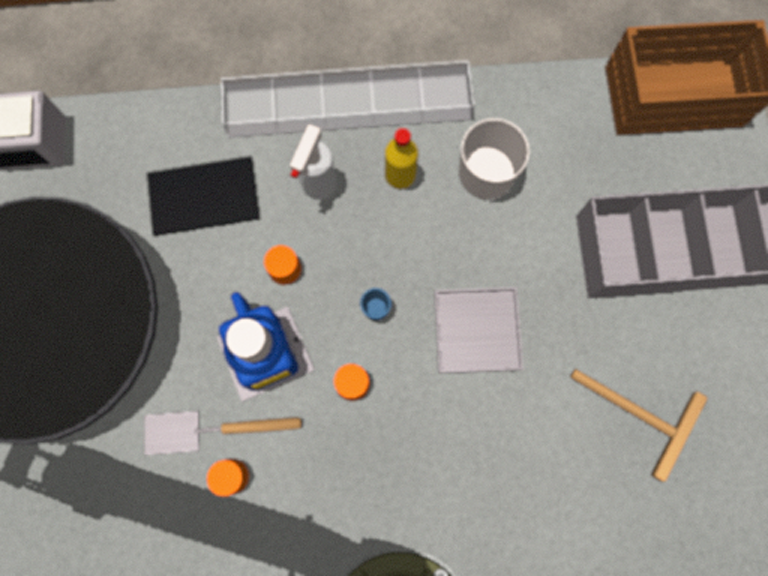

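Candidates for the cup (1.5x pixels): white cup on the jug, scene (403,225) / top (248,340). Orange look-alikes: scene (343,231), (344,300), (453,305) / top (227,478), (351,381), (282,263). White spray head: top (305,150). White tub: top (493,158). I choose the white one on the jug and check it in a crop.

Run:
```python
from h import *
g=grab(); 
save(g["top"],"ctop.png",(120,170,370,290),3)
save(g["scene"],"cscene.png",(220,120,330,220),5)
def fit(im,mask):
    n,l,s,c=cv2.connectedComponentsWithStats(mask.astype(np.uint8)); return l,s,c
for n,seed in(("top",(165,226)),("scene",(268,148))):
    im=g[n]; f=im["frame"].astype(int); C=cloud(im)
    hsv=cv2.cvtColor(im["frame"],cv2.COLOR_RGB2HSV)
    m=(hsv[...,1]<45)&(hsv[...,2]>110)&(C[...,2]>0.12)
    l,s,c=fit(im,m); k=l[seed[1],seed[0]]; print(n,"lab",k,s[k])
    P=C[l==k]; top=P[P[:,2]>0.178]; print(" topz",np.median(top[:,2]), "centre",top[:,:2].mean(0), top[:,:2].min(0),top[:,:2].max(0), (top[:,:2].min(0)+top[:,:2].max(0))/2)
    print(" allz",np.nanpercentile(P[:,2],[2,50,98]))
    # blue jug
    b=(hsv[...,0]>105)&(hsv[...,0]<125)&(hsv[...,1]>150)
    l,s,c=fit(im,b)
    k=1+np.argmax(s[1:,4]*((np.abs(c[1:]-seed).sum(1))<60)); print(" jug",s[k],c[k])
    P=C[l==k]; sh=P[(P[:,2]>0.122)&(P[:,2]<0.138)]; print(" shoulder n",len(sh),np.median(sh,0))
    # orange/others
    o=(hsv[...,0]<14)&(hsv[...,1]>200)&(hsv[...,2]>150)
    l,s,c=fit(im,o)
    for k in range(1,len(s)):
        if s[k,4]>150:
            P=C[l==k]; t=P[P[:,2]>np.nanpercentile(P[:,2],90)-.004]; print(" orange",c[k].round(),np.nanmedian(t,0).round(3))
    # points higher than 0.02 map
    np.save(n+"_C.npy",C)
```

```text
top lab 5 [151 212  27  29 565]
 topz 0.18528850202897407 centre [0.44472427 0.18892952] [0.41858417 0.16184786] [0.47159502 0.21668915] [0.4450896  0.18926851]
 allz [0.12963421 0.1850467  0.18924182]
 jug [ 147  196   51   62 1077] [173.55246054 230.60817084]
 shoulder n 215 [0.4241787 0.1738084 0.1264615]
scene lab 14 [259 138  18  24 381]
 topz 0.184422717307116 centre [0.44393338 0.18383177] [0.417518   0.15755673] [0.4706775  0.21450765] [0.44409775 0.18603219]
 allz [0.13215243 0.17298105 0.18725865]
 jug [ 250  154   47   41 1135] [270.25814978 174.10132159]
 shoulder n 100 [0.45873262 0.15858107 0.12564778]
```

View pics/ctop.png

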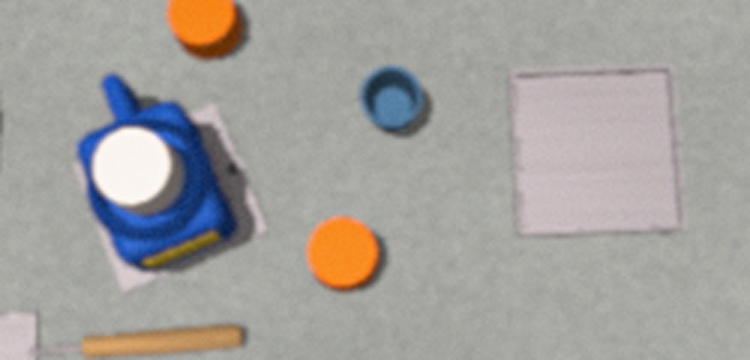

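View pics/cscene.png

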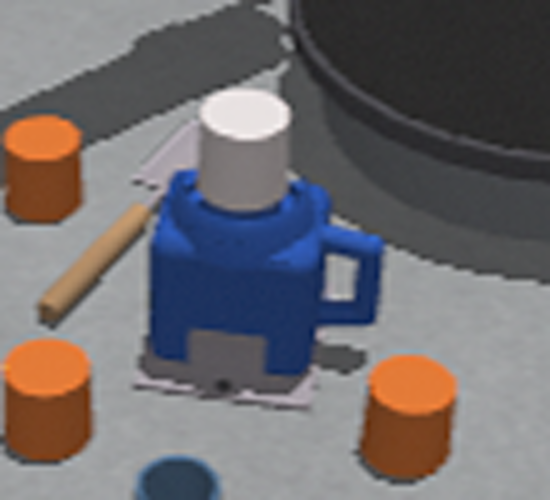

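The crop confirms it: a white cup, mouth down, on the jug (top px (163,226)). The orange ones stand on the counter. Next I measure the cup, tray and obstacles.

Run:
```python
from h import *
g=grab()
def disc(im,roi,fn,z):
    x0,y0,x1,y1=roi; f=cv2.resize(im["frame"][y0:y1,x0:x1],None,fx=4,fy=4,interpolation=cv2.INTER_CUBIC)
    m=fn(f).astype(np.uint8)
    cs,_=cv2.findContours(m,cv2.RETR_EXTERNAL,cv2.CHAIN_APPROX_NONE); c=max(cs,key=cv2.contourArea).reshape(-1,2)
    uv=(c+.5)/4-.5+[x0,y0]
    P=onplane(im,uv,z)[:,:2].astype(np.float32)
    (x,y),r=cv2.minEnclosingCircle(P); e=cv2.fitEllipse(P)
    return (x,y,r),e
V=lambda f:cv2.cvtColor(f,cv2.COLOR_RGB2HSV)
for t in (190,205,220,230):
    print(t,"top",disc(g["top"],(145,205,185,250),lambda f:(f.min(2)>t),.185))
for t in (190,205,220,230): print(t,"scene",disc(g["scene"],(255,133,282,155),lambda f:(f.min(2)>t),.185))
im=g["top"];C=cloud(im)
o=lambda f:(V(f)[...,0]<14)&(V(f)[...,1]>200)&(V(f)[...,2]>200)
for u,v in((151,318),(234,254),(188,176)):
    print("orange",disc(im,(u-20,v-20,u+20,v+20),o,.055)[0])
p=lambda f:(V(f)[...,0]>95)&(V(f)[...,0]<112)&(V(f)[...,1]>100)
print("pot",disc(im,(230,180,272,222),p,.055)[0], C[180:222,230:272,2].max())
# tray
f=im["frame"]; roi=f[180:260,275:360].astype(int); 
print("tray z",np.median(C[195:245,295:340,2]))
m=((roi[...,0]-roi[...,1])>3).astype(np.uint8); m=cv2.medianBlur(m,3)
cs,_=cv2.findContours(m,0,1); c=max(cs,key=cv2.contourArea).reshape(-1,2)+[275,180]
P=onplane(im,c,.014)[:,:2].astype(np.float32); print("tray",cv2.minAreaRect(P))
# high points
for z in(0.1,0.15): 
    q=C.reshape(-1,3); q=q[q[:,2]>z]; print(z,[q[:,:2].min(0),q[:,:2].max(0)])
pan=C[130:295,0:108].reshape(-1,3); pan=pan[pan[:,2]>.04]; print("pan",pan.min(0),pan.max(0))
for n,(u,v) in dict(spray=(210,105),squeeze=(267,95),tub=(328,85)).items():
    q=C[v-25:v+30,u-25:u+25].reshape(-1,3); q=q[q[:,2]>.08]; print(n,q.mean(0),q.max(0))
```

```text
190 top ((0.4455995261669159, 0.19068430364131927, 0.027793919667601585), ((0.44565626978874207, 0.19053834676742554), (0.054083164781332016, 0.05438022315502167), 94.22380828857422))
205 top ((0.44557467103004456, 0.19060879945755005, 0.027290984988212585), ((0.4456630051136017, 0.1905374377965927), (0.05318282172083855, 0.053482409566640854), 89.7090835571289))
220 top ((0.445671409368515, 0.19064858555793762, 0.02678125724196434), ((0.4456895589828491, 0.19058570265769958), (0.05192726105451584, 0.05236395075917244), 89.00342559814453))
230 top ((0.4456827938556671, 0.19067604839801788, 0.026371993124485016), ((0.44565650820732117, 0.1905575543642044), (0.050709500908851624, 0.0512826181948185), 89.92186737060547))
190 scene ((0.4432303011417389, 0.18828178942203522, 0.027868300676345825), ((0.4432491362094879, 0.18826322257518768), (0.05276733636856079, 0.0537971556186676), 80.29500579833984))
205 scene ((0.44325122237205505, 0.18865029513835907, 0.027220964431762695), ((0.44345349073410034, 0.18823066353797913), (0.05075574293732643, 0.05259573832154274), 96.4455337524414))
220 
[... 537 characters left out ...]
0.15744465589523315, 0.018286501988768578)
pot (0.5050570368766785, 0.0006881497683934867, 0.025297055020928383) nan
tray z nan
tray ((0.4569261968135834, -0.16787439584732056), (0.14368699491024017, 0.1434076577425003), 87.81657409667969)
0.1 [array([ 0.32712322, -0.6995945 ]), array([0.93405188, 0.60759502])]
0.15 [array([ 0.41677157, -0.07311023]), array([0.76588489, 0.21681356])]
pan [0.32437494 0.34672309 0.07608516] [0.72144421 0.60286466 0.1062989 ]
spray [0.72565707 0.08162023 0.1500253 ] [0.76888547 0.11276161 0.19822359]
squeeze [ 0.73555663 -0.0586462   0.12601085] [ 0.76512459 -0.03273252  0.1785907 ]
tub [ 0.76257987 -0.22084491  0.09678349] [ 0.79416909 -0.15796324  0.11304458]
```

Emit:
step_arm --rows '[[[0,0,0],[-10,-9,0],87],[[0,0,0],[-20,-18,0],87],[[0,0,0],[-28,-25,0],87],[[0,0,0],[-28,-25,0],87],[[0,0,0],[-28,-25,0],87],[[0,0,0],[-28,-25,0],87],[[0,0,0],[-28,-25,0],87],[[0,0,0],[-28,-25,0],87],[[0,0,0],[-28,-25,0],87],[[0,0,0],[-20,-18,0],87],[[0,0,0],[-10,-10,0],87],[[0,0,0],[0,0,0],87]]' --grip_force 15

```text
time: 1.3
position: [0.4125, 0.2502, 0.2276]
tool_rot: [-0.672, -3.066, 0.001]
ft_force: [0.1, 0.3, -0.8]
grip_width: 1.0
```

```bash
cat >> h.py <<'E'
def goto(x,y,z,yaw=None):
    "remaining move in tool axes (mm), tilt fix / yaw (deg)"
    s=status.get_state(); R=Ro.from_rotvec(s["tool_rot"]).as_matrix(); p=s["position"]
    d=R.T@(np.array([x,y,z])-p)*1000
    if yaw is None: yaw=np.degrees(np.arctan2(R[1,1],R[0,1]))
    a=np.radians(yaw); Y=np.array([np.cos(a),np.sin(a),0]); Z=np.array([0,0,-1.]); T=np.c_[np.cross(Y,Z),Y,Z]
    r=np.degrees(Ro.from_matrix(R.T@T).as_rotvec())
    print("t",round(s["time"],2),"pos",np.round(p,4),"yawY",np.degrees(np.arctan2(R[1,1],R[0,1])).round(2),"tilt",np.degrees(np.arccos(-R[2,2])).round(2))
    print("shift mm",d.round(1),"turn",r.round(2),"F",np.round(s["ft_force"],1),"grip",round(float(s["grip_width"]),3),"q7",np.round(s["joint_positions"],2))
E
python3 -c "
from h import *
goto(.4446,.1894,.154)"
```

```text
t 1.3 pos [0.4125 0.2502 0.2276] yawY 65.3 tilt 0.15
shift mm [-54.7 -41.7  73.5] turn [-0.08 -0.13 -0.  ] F [ 0.1  0.3 -0.8] grip 1.0 q7 [-0.77 -0.04  0.17  1.86  0.    1.32  0.54]
```

Emit:
step_arm --rows '[[[0,0,0],[-20,-15,0],87],[[0,0,0],[-20,-15,0],87],[[0,0,0],[-12,-9,0],87],[[0,0,0],[-4,-3,0],87],[[0,0,0],[0,0,0],87]]'

```text
time: 1.72
position: [0.4449, 0.1864, 0.2279]
tool_rot: [-0.671, -3.066, -0.004]
ft_force: [0.2, 0.1, -0.4]
grip_width: 1.001
```

Run:
```python
from h import *
goto(.4446,.1894,.154)
g=grab(); save(g["scene"],"s1.png",(200,60,360,200),4); save(g["top"],"t1.png",(100,150,280,290),4)
```

```text
t 1.72 pos [0.4449 0.1864 0.2279] yawY 65.3 tilt 0.25
shift mm [ 1.3  2.4 73.9] turn [ 0.12 -0.22  0.  ] F [ 0.2  0.1 -0.4] grip 1.001 q7 [-0.7  -0.04  0.24  1.86  0.01  1.32  0.68]
```

View pics/s1.png

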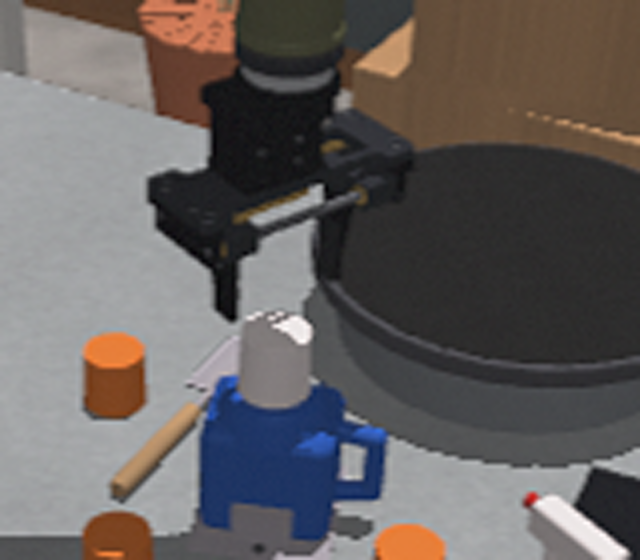

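View pics/t1.png

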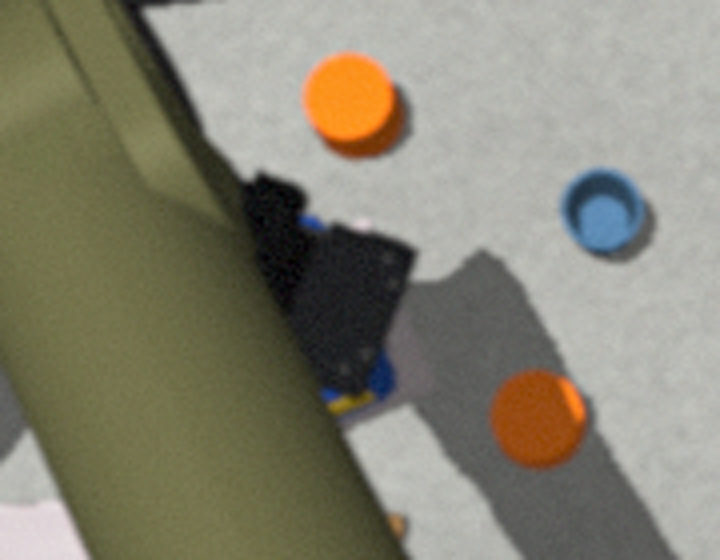

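The jaws straddle the cup (scene crop (275,340)) with free space on both sides, so I descend.

Emit:
step_arm --rows '[[[0,0,0],[1.3,2.4,8],87],[[0,0,0],[0,0,16],87],[[0,0,0],[0,0,20],87],[[0,0,0],[0,0,18],87],[[0,0,0],[0,0,8],87],[[0,0,0],[0,0,2],87],[[0,0,0],[0,0,0],87]]'

```text
time: 2.4
position: [0.4392, 0.202, 0.1511]
tool_rot: [-0.643, -3.07, -0.009]
ft_force: [-0.1, 0.5, 0.2]
grip_width: 1.003
```

Run:
```python
from h import *
goto(.4446,.1894,.154)
g=grab(); save(g["scene"],"s2.png",(220,100,320,200),5)
```

```text
t 2.4 pos [0.4392 0.202  0.1511] yawY 66.34 tilt 0.46
shift mm [-10.   -9.4  -3. ] turn [ 0.27 -0.37  0.  ] F [-0.1  0.5  0.2] grip 1.003 q7 [-0.71  0.02  0.23  1.96 -0.01  1.16  0.69]
```

View pics/s2.png

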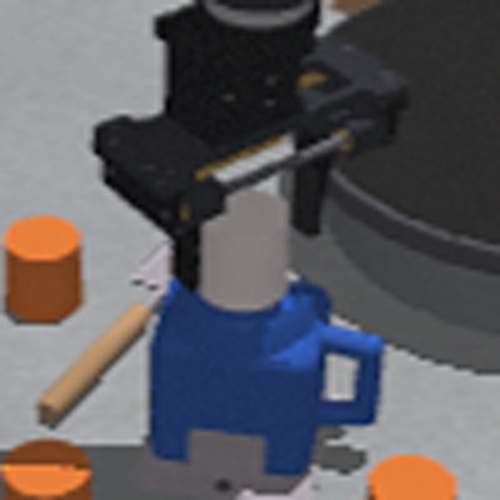

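Emit:
step_arm --rows '[[[0.27,-0.37,-1],[-5,-5,-1],87],[[0,0,0],[-5,-5,-1],87],[[0,0,0],[0,0,0],87]]'

```text
time: 2.75
position: [0.4472, 0.1886, 0.1567]
tool_rot: [0.612, 3.076, 0.005]
ft_force: [0.3, 0.3, 0.1]
grip_width: 1.0
```

Run:
```python
from h import *
goto(.4446,.1894,.154,65.3)
```

```text
t 2.75 pos [0.4472 0.1886 0.1567] yawY 67.48 tilt 0.36
shift mm [ 2.7 -0.3  2.7] turn [0.25 0.26 2.18] F [0.3 0.3 0.1] grip 1.0 q7 [-0.7   0.01  0.25  1.96 -0.    1.16  0.73]
```

Emit:
step_arm --rows '[[[0.2,0.2,1],[2,0,2.5],87],[[0,0,0],[0,0,0],87],[[0,0,0],[0,0,0],87]]'

```text
time: 3.0
position: [0.4467, 0.1888, 0.1557]
tool_rot: [0.647, 3.071, 0.004]
ft_force: [-1.1, 0.4, 0.6]
grip_width: 0.997
```

Run:
```python
from h import *
goto(.4446,.1894,.154)
```

```text
t 3.0 pos [0.4467 0.1888 0.1557] yawY 66.22 tilt 0.24
shift mm [ 2.1 -0.3  1.7] turn [ 0.19  0.15 -0.  ] F [-1.1  0.4  0.6] grip 0.997 q7 [-0.7   0.02  0.24  1.96 -0.    1.16  0.71]
```

Well centred; close the jaws.

Emit:
step_arm --rows '[[[0,0,0],[2,0,1.5],75],[[0,0,0],[0,0,0],65],[[0,0,0],[0,0,0],50],[[0,0,0],[0,0,0],45],[[0,0,0],[0,0,0],45],[[0,0,0],[0,0,0],45],[[0,0,0],[0,0,0],45]]' --grip_force 15

```text
time: 3.58
position: [0.4443, 0.19, 0.1539]
tool_rot: [0.646, 3.072, 0.004]
ft_force: [-0.2, 0.6, 0.3]
grip_width: 0.664
```

Run:
```python
from h import *
goto(.4446,.1894,.22)
```

```text
t 3.58 pos [0.4443 0.19   0.1539] yawY 66.26 tilt 0.21
shift mm [ -0.7  -0.2 -66.1] turn [ 0.17  0.13 -0.  ] F [-0.2  0.6  0.3] grip 0.664 q7 [-0.7   0.01  0.24  1.96 -0.    1.16  0.7 ]
```

Emit:
step_arm --rows '[[[0,0,0],[0,0,0],45],[[0,0,0],[0,0,-3],45],[[0,0,0],[0,0,-5],45],[[0,0,0],[0,0,-5],45],[[0,0,0],[0,0,0],45],[[0,0,0],[0,0,0],45]]'

```text
time: 4.08
position: [0.4441, 0.19, 0.1681]
tool_rot: [0.646, 3.072, 0.004]
ft_force: [-0.6, -0.1, -1.0]
grip_width: 0.662
```

Run:
```python
from h import *
goto(.4443,.1900,.22)
```

```text
t 4.08 pos [0.4441 0.19   0.1681] yawY 66.26 tilt 0.19
shift mm [ -0.3   0.2 -51.9] turn [ 0.16  0.11 -0.  ] F [-0.6 -0.1 -1. ] grip 0.662 q7 [-0.7   0.    0.24  1.95 -0.    1.19  0.7 ]
```

Emit:
step_arm --rows '[[[0,0,0],[0,0,-4],45],[[0,0,0],[0,0,-6],45],[[0,0,0],[0,0,-6],45],[[0,0,0],[0,0,-6],45],[[0,0,0],[0,0,-6],45],[[0,0,0],[0,0,-6],45],[[0,0,0],[0,0,-6],45],[[0,0,0],[0,0,-6],45],[[0,0,0],[0,0,-6],45],[[0,0,0],[0,0,-6],45],[[0,0,0],[0,0,0],45]]'

```text
time: 5.0
position: [0.4443, 0.19, 0.2336]
tool_rot: [0.646, 3.07, 0.006]
ft_force: [-1.1, -0.3, -0.3]
grip_width: 0.661
```

Run:
```python
from h import *
goto(.457,-.168,.225)
g=grab(); save(g["scene"],"s3.png",(200,60,360,200),4)
```

```text
t 5.0 pos [0.4443 0.19   0.2336] yawY 66.25 tilt 0.31
shift mm [-155.8 -322.7    7.6] turn [ 0.26  0.18 -0.  ] F [-1.1 -0.3 -0.3] grip 0.661 q7 [-0.7  -0.05  0.24  1.86  0.01  1.32  0.69]
```

View pics/s3.png

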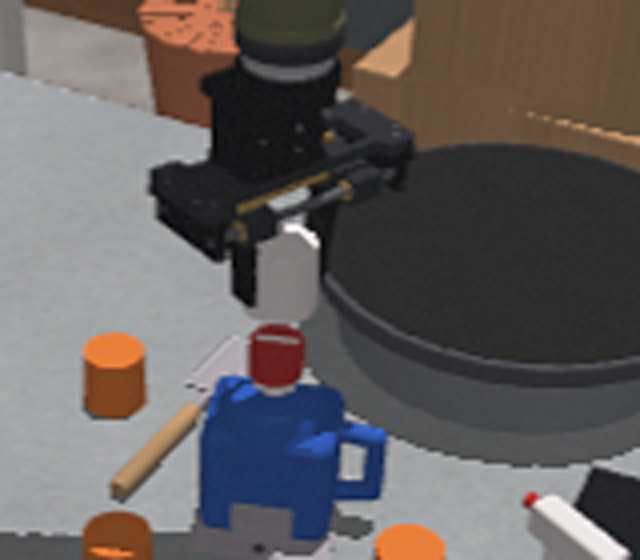

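The cup is held above the freed red cap (scene crop (275,355)). On to the tray.

Emit:
step_arm --rows '[[[0.2,0.1,0],[-5,-10,0],45],[[0,0,0],[-10,-20,0],45],[[0,0,0],[-13,-27,0],45],[[0,0,0],[-13,-27,0],45],[[0,0,0],[-13,-27,0],45],[[0,0,0],[-13,-27,0],45],[[0,0,0],[-13,-27,0],45],[[0,0,0],[-13,-27,0],45],[[0,0,0],[-13,-27,0],45],[[0,0,0],[-10,-20,0],45],[[0,0,0],[-5,-10,0],45],[[0,0,0],[0,0,0],45]]'

```text
time: 6.1
position: [0.4482, -0.1084, 0.2269]
tool_rot: [-0.645, -3.064, 0.012]
ft_force: [0.0, 0.2, -0.1]
grip_width: 0.663
```

Run:
```python
from h import *
goto(.457,-.168,.225)
```

```text
t 6.1 pos [ 0.4482 -0.1084  0.2269] yawY 66.24 tilt 0.73
shift mm [-32.1 -51.    2.1] turn [-0.55 -0.49 -0.  ] F [ 0.   0.2 -0.1] grip 0.663 q7 [-0.44 -0.11  0.58  1.91  0.07  1.33  1.27]
```

Emit:
step_arm --rows '[[[-0.5,-0.5,0],[-8,-12,0],45],[[0,0,0],[-12,-18,0],45],[[0,0,0],[-8,-13,0],45],[[0,0,0],[-3,-6,0],45],[[0,0,0],[0,0,0],45],[[0,0,0],[0,0,0],45]]'

```text
time: 6.6
position: [0.4541, -0.1658, 0.2245]
tool_rot: [-0.645, -3.069, -0.002]
ft_force: [-1.0, -0.0, -0.3]
grip_width: 0.666
```

Run:
```python
from h import *
goto(.457,-.168,.028)
```

```text
t 6.6 pos [ 0.4541 -0.1658  0.2245] yawY 66.26 tilt 0.34
shift mm [ -4.7  -0.9 196.4] turn [ 0.   -0.34  0.  ] F [-1.  -0.  -0.3] grip 0.666 q7 [-0.39 -0.06  0.67  1.87  0.04  1.32  1.42]
```

Emit:
step_arm --rows '[[[0,-0.3,0],[-3,0,6],45],[[0,0,0],[-1,0,12],45],[[0,0,0],[0,0,16],45],[[0,0,0],[0,0,16],45],[[0,0,0],[0,0,16],45],[[0,0,0],[0,0,16],45],[[0,0,0],[0,0,16],45],[[0,0,0],[0,0,12],45],[[0,0,0],[0,0,6],45],[[0,0,0],[0,0,0],45],[[0,0,0],[0,0,0],45]]'

```text
time: 7.52
position: [0.4594, -0.1522, 0.0994]
tool_rot: [-0.615, -3.079, -0.009]
ft_force: [-0.2, 0.8, -0.4]
grip_width: 0.666
```

Run:
```python
from h import *
goto(.457,-.168,.028)
```

```text
t 7.52 pos [ 0.4594 -0.1522  0.0994] yawY 67.42 tilt 0.36
shift mm [ -4.1 -15.9  71.3] turn [ 0.32 -0.16  0.  ] F [-0.2  0.8 -0.4] grip 0.666 q7 [-0.38  0.08  0.68  2.03 -0.07  1.05  1.51]
```

Emit:
step_arm --rows '[[[0.3,-0.1,0],[-1,-5,5],45],[[0,0,0],[-1,-6,10],45],[[0,0,0],[-1,-5,10],45],[[0,0,0],[0,0,10],45],[[0,0,0],[0,0,10],45],[[0,0,0],[0,0,7],45],[[0,0,0],[0,0,4],45],[[0,0,0],[0,0,0],45],[[0,0,0],[0,0,0],45]]'

```text
time: 8.27
position: [0.4589, -0.1686, 0.0412]
tool_rot: [0.611, 3.077, 0.001]
ft_force: [1.3, 0.0, -1.0]
grip_width: 0.664
```

Run:
```python
from h import *
goto(.457,-.168,.028)
g=grab(); save(g["scene"],"s4.png",(150,200,290,320),4)
```

```text
t 8.27 pos [ 0.4589 -0.1686  0.0412] yawY 67.54 tilt 0.29
shift mm [ 2.1 -0.2 13.2] turn [ 0.09  0.27 -0.  ] F [ 1.3  0.  -1. ] grip 0.664 q7 [-0.33  0.19  0.68  2.07 -0.15  0.92  1.61]
```

View pics/s4.png

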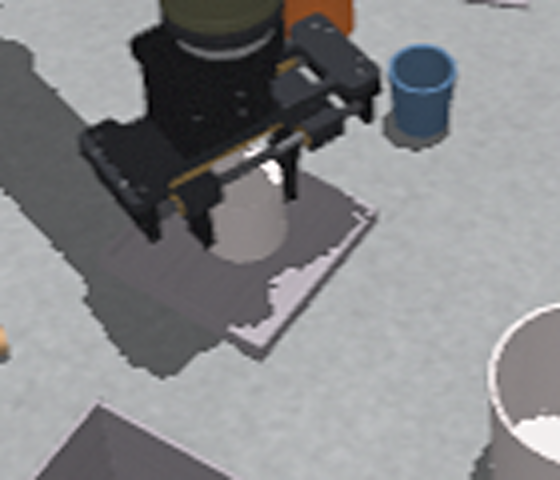

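Cup is inside the tray walls (crop (245,220)). I lower it gently to contact.

Emit:
step_arm --rows '[[[0,0.2,0],[1,0,3],45],[[0,0,0],[0,0,4],45],[[0,0,0],[0,0,3],45],[[0,0,0],[0,0,1.5],45],[[0,0,0],[0,0,0],45]]'

```text
time: 8.78
position: [0.4597, -0.168, 0.0303]
tool_rot: [0.609, 3.077, 0.004]
ft_force: [-0.3, -0.4, -0.5]
grip_width: 0.667
```

Run:
```python
from h import *
goto(.457,-.168,.028)
```

```text
t 8.78 pos [ 0.4597 -0.168   0.0303] yawY 67.6 tilt 0.32
shift mm [ 2.5 -1.   2.3] turn [ 0.19  0.25 -0.  ] F [-0.3 -0.4 -0.5] grip 0.667 q7 [-0.32  0.21  0.68  2.08 -0.17  0.9   1.63]
```

Emit:
step_arm --rows '[[[0.1,0.2,0],[0,0,1],45],[[0,0,0],[0,0,1],45],[[0,0,0],[0,0,0.5],45],[[0,0,0],[0,0,0],45]]'

```text
time: 9.12
position: [0.4598, -0.1681, 0.0279]
tool_rot: [0.61, 3.081, 0.002]
ft_force: [-0.0, 0.1, -0.3]
grip_width: 0.664
```

Run:
```python
from h import *
goto(.457,-.168,.028)
```

```text
t 9.12 pos [ 0.4598 -0.1681  0.0279] yawY 67.6 tilt 0.09
shift mm [ 2.6 -1.  -0.1] turn [ 0.09  0.02 -0.  ] F [-0.   0.1 -0.3] grip 0.664 q7 [-0.32  0.22  0.68  2.08 -0.18  0.9   1.63]
```

Emit:
step_arm --rows '[[[0,0,0],[0,0,0.6],45],[[0,0,0],[0,0,0.6],45],[[0,0,0],[0,0,0],45]]'

```text
time: 9.37
position: [0.4599, -0.1682, 0.028]
tool_rot: [0.61, 3.081, 0.004]
ft_force: [-0.8, -0.4, -0.9]
grip_width: 0.664
```

Run:
```python
from h import *
goto(.457,-.168,.028)
```

```text
t 9.37 pos [ 0.4599 -0.1682  0.028 ] yawY 67.59 tilt 0.15
shift mm [ 2.8 -1.   0. ] turn [ 0.15 -0.01  0.  ] F [-0.8 -0.4 -0.9] grip 0.664 q7 [-0.32  0.22  0.68  2.08 -0.18  0.9   1.64]
```

Emit:
step_arm --rows '[[[0,0,0],[0,0,1.5],45],[[0,0,0],[0,0,1],45],[[0,0,0],[0,0,0],45]]'

```text
time: 9.62
position: [0.4604, -0.1684, 0.0281]
tool_rot: [-0.611, -3.082, -0.007]
ft_force: [-0.0, -0.5, -0.8]
grip_width: 0.662
```

Run:
```python
from h import *
goto(.457,-.168,.028)
for _ in range(3):
    optics.get_image("scene"); print(status.get_state()["ft_force"],status.get_state()["position"])
```

```text
t 9.62 pos [ 0.4604 -0.1684  0.0281] yawY 67.58 tilt 0.26
shift mm [ 3.2 -0.9  0.1] turn [ 0.25 -0.05  0.  ] F [-0.  -0.5 -0.8] grip 0.662 q7 [-0.32  0.22  0.67  2.07 -0.18  0.9   1.64]
[-0.90595627 -0.14233879  0.25940941] [ 0.46060765 -0.16847833  0.02803443]
[-0.81211824  0.34651568  3.68392386] [ 0.46058177 -0.1684259   0.02782482]
[-0.4192034   0.25286509  2.90464732] [ 0.46057254 -0.16841286  0.027816  ]
```

It's in contact (about 3 N up, height stalls at exactly the predicted 0.028). Release.

Emit:
step_arm --rows '[[[0,0,0],[0,0,0],60],[[0,0,0],[0,0,0],66],[[0,0,0],[0,0,0],74],[[0,0,0],[0,0,0],82],[[0,0,0],[0,0,0],82],[[0,0,0],[0,0,0],82]]'

```text
time: 10.27
position: [0.4603, -0.1682, 0.0268]
tool_rot: [0.61, 3.082, 0.005]
ft_force: [1.1, -0.7, 0.3]
grip_width: 0.92
```

Run:
```python
from h import *
goto(.460,-.168,.12)
g=grab(); save(g["scene"],"s5.png",(150,200,290,320),4)
```

```text
t 10.27 pos [ 0.4603 -0.1682  0.0268] yawY 67.6 tilt 0.2
shift mm [  0.4   0.4 -93.2] turn [ 0.2  -0.03  0.  ] F [ 1.1 -0.7  0.3] grip 0.92 q7 [-0.32  0.22  0.67  2.08 -0.18  0.9   1.64]
```

View pics/s5.png

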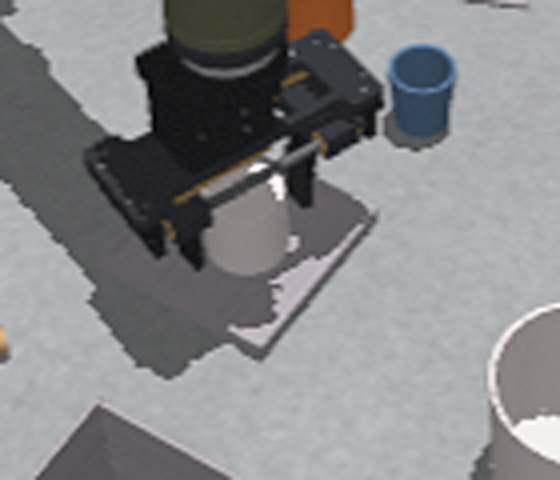

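Emit:
step_arm --rows '[[[0,0,0],[0,0,-4],87],[[0,0,0],[0,0,-8],87],[[0,0,0],[0,0,-8],87],[[0,0,0],[0,0,-8],87],[[0,0,0],[0,0,-4],87],[[0,0,0],[0,0,0],87]]'

```text
time: 10.87
position: [0.4607, -0.1687, 0.0629]
tool_rot: [0.611, 3.08, 0.005]
ft_force: [-0.1, 0.1, 0.1]
grip_width: 0.997
```

Run:
```python
from h import *
goto(.460,-.168,.24)
```

```text
t 10.87 pos [ 0.4607 -0.1687  0.0629] yawY 67.58 tilt 0.21
shift mm [   0.8    1.  -177.1] turn [ 0.21  0.03 -0.  ] F [-0.1  0.1  0.1] grip 0.997 q7 [-0.34  0.16  0.69  2.05 -0.13  0.97  1.59]
```

Emit:
step_arm --rows '[[[0,0,0],[0,0,-8],87],[[0,0,0],[0,0,-15],87],[[0,0,0],[0,0,-20],87],[[0,0,0],[0,0,-20],87],[[0,0,0],[0,0,-20],87],[[0,0,0],[0,0,-20],87],[[0,0,0],[0,0,-20],87],[[0,0,0],[0,0,-20],87],[[0,0,0],[0,0,-15],87],[[0,0,0],[0,0,-8],87],[[0,0,0],[0,0,0],87]]'

```text
time: 11.78
position: [0.4581, -0.17, 0.2409]
tool_rot: [0.615, 3.08, 0.006]
ft_force: [0.3, 1.1, 0.2]
grip_width: 1.0
```

```bash
cat > cap.py <<'E'
from h import *
g=grab()
save(g["top"],"t6.png",(110,170,370,290),3); save(g["scene"],"s6.png",(220,120,330,220),5)
E
python3 cap.py; python3 -c "
from h import *
goto(.4443,.1900,.24)"
```

```text
t 11.88 pos [ 0.4573 -0.1697  0.2389] yawY 67.41 tilt 0.22
shift mm [1.501e+02 3.271e+02 2.000e-01] turn [ 0.17 -0.14  0.  ] F [-0.4 -0.1 -0.9] grip 0.997 q7 [-0.39 -0.06  0.68  1.85  0.04  1.34  1.45]
```

View pics/t6.png

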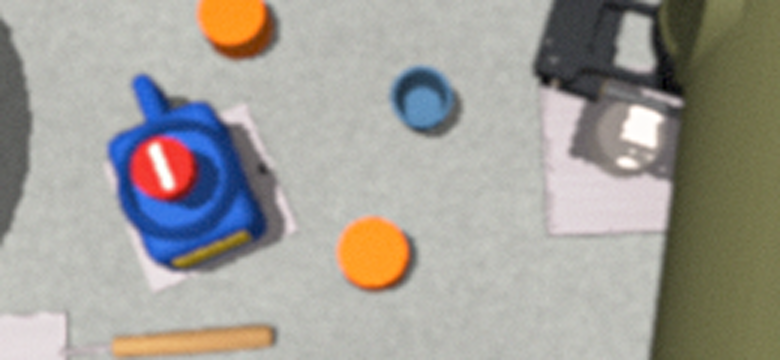

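View pics/s6.png

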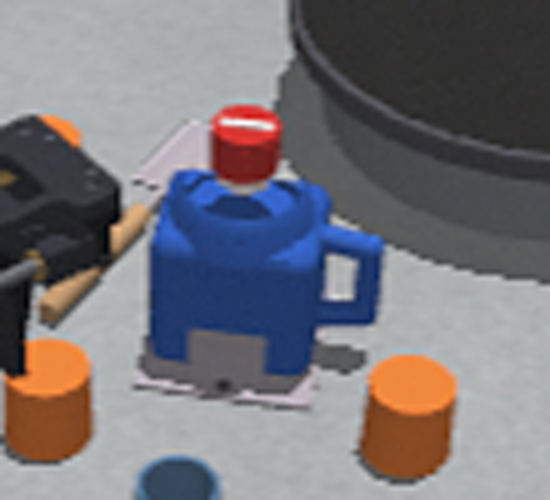

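The cup stands mouth down inside the tray (top crop (630,140)), and the cap is exposed at top crop (163,167), its white bar roughly along the jug's x. I measure the cap.

```bash
cat > cap.py <<'E'
from h import *
g=grab()
def cap(im,roi,z,r0=.022):
    x0,y0,x1,y1=roi; f=cv2.resize(im["frame"][y0:y1,x0:x1],None,fx=6,fy=6,interpolation=cv2.INTER_CUBIC)
    h=cv2.cvtColor(f,cv2.COLOR_RGB2HSV)
    red=((h[...,0]<8)|(h[...,0]>170))&(h[...,1]>120)&(h[...,2]>175); wh=(f.min(2)>150)
    m=cv2.morphologyEx((red|wh).astype(np.uint8),cv2.MORPH_OPEN,np.ones((5,5)))
    def cont(m): 
        cs,_=cv2.findContours(m.astype(np.uint8),0,1); c=max(cs,key=cv2.contourArea).reshape(-1,2)
        return onplane(im,(c+.5)/6-.5+[x0,y0],z)[:,:2].astype(np.float32)
    e=cv2.fitEllipse(cont(m)); b=cv2.minAreaRect(cont(wh)); 
    bx=cv2.boxPoints(b); d=max([bx[1]-bx[0],bx[2]-bx[1]],key=np.linalg.norm)
    print("centre",np.round(e[0],4),"diam",np.round(e[1],4),"bar c",np.round(b[0],4),"bar ang",np.degrees(np.arctan2(d[1],d[0])).round(1)%180)
cap(g["top"],(148,210,182,242),.176); cap(g["scene"],(258,136,280,160),.176)
# jug yaw from yellow label / body edges: counter-level bracket plate
E
python3 cap.py
```

```text
centre [0.4458 0.1915] diam [0.0422 0.0448] bar c [0.4464 0.1921] bar ang 19.2
centre [0.4314 0.1903] diam [0.0567 0.1076] bar c [0.4372 0.1867] bar ang 119.3
```

Run:
```python
from h import *
im=optics.get_image("scene"); x0,y0,x1,y1=256,136,282,166
f=cv2.resize(im["frame"][y0:y1,x0:x1],None,fx=6,fy=6,interpolation=cv2.INTER_CUBIC); h=cv2.cvtColor(f,cv2.COLOR_RGB2HSV)
red=((h[...,0]<8)|(h[...,0]>170))&(h[...,1]>120)
for t in (165,180,195,205):
    m=(red&(h[...,2]>t)).astype(np.uint8); cs,_=cv2.findContours(m,0,1); c=cv2.convexHull(max(cs,key=cv2.contourArea)).reshape(-1,2)
    mm=np.zeros_like(m); cv2.fillConvexPoly(mm,c,1); cs,_=cv2.findContours(mm,0,1); c=max(cs,key=cv2.contourArea).reshape(-1,2)
    P=onplane(im,(c+.5)/6-.5+[x0,y0],.176)[:,:2].astype(np.float32); print(t,cv2.fitEllipse(P),cv2.minEnclosingCircle(P))
    w=(f.min(2)>150)&(mm>0); cs,_=cv2.findContours(w.astype(np.uint8),0,1); c=max(cs,key=cv2.contourArea).reshape(-1,2); b=cv2.minAreaRect(onplane(im,(c+.5)/6-.5+[x0,y0],.176)[:,:2].astype(np.float32)); print("  bar",b)
```

```text
165 ((0.44461119174957275, 0.18906603753566742), (0.04218517243862152, 0.04285614192485809), 113.10504913330078) ((0.4446118474006653, 0.18872155249118805), 0.022122977301478386)
  bar ((0.4440378248691559, 0.19077841937541962), (0.03376241773366928, 0.00934690237045288), 18.755952835083008)
180 ((0.44439342617988586, 0.18929852545261383), (0.041570212692022324, 0.04209839552640915), 85.42655944824219) ((0.44453203678131104, 0.18937835097312927), 0.021777169778943062)
  bar ((0.4440378248691559, 0.19077841937541962), (0.03376241773366928, 0.00934690237045288), 18.755952835083008)
195 ((0.443983256816864, 0.18957149982452393), (0.04060449078679085, 0.04128380864858627), 80.33146667480469) ((0.44408032298088074, 0.18952524662017822), 0.02130996063351631)
  bar ((0.4440378248691559, 0.19077841937541962), (0.03376241773366928, 0.00934690237045288), 18.755952835083008)
205 ((0.44394761323928833, 0.1896572709083557), (0.03976468741893768, 0.04020174965262413), 80.4821548461914) ((0.44404593110084534, 0.1897600144147873), 0.021012550219893456)
  bar ((0.4440378248691559, 0.19077841937541962), (0.03376241773366928, 0.00934690237045288), 18.755952835083008)
```

Emit:
step_arm --rows '[[[0.2,-0.1,0],[5,10,0],87],[[0,0,0],[10,20,0],87],[[0,0,0],[13,29,0],87],[[0,0,0],[13,29,0],87],[[0,0,0],[13,29,0],87],[[0,0,0],[13,29,0],87],[[0,0,0],[13,29,0],87],[[0,0,0],[13,29,0],87],[[0,0,0],[13,29,0],87],[[0,0,0],[13,29,0],87],[[0,0,0],[9,20,0],87],[[0,0,0],[0,0,0],87]]'

```text
time: 13.03
position: [0.4398, 0.1506, 0.2229]
tool_rot: [-0.625, -3.055, 0.02]
ft_force: [-0.2, 0.7, -0.5]
grip_width: 1.002
```

Run:
```python
from h import *
goto(.445,.1904,.15)
```

```text
t 13.03 pos [0.4398 0.1506 0.2229] yawY 66.9 tilt 1.52
shift mm [ 9.4 39.9 72.4] turn [-0.99 -1.16 -0.01] F [-0.2  0.7 -0.5] grip 1.002 q7 [-0.67 -0.06  0.28  1.89  0.01  1.34  0.77]
```

Emit:
step_arm --rows '[[[-1,-1.2,0],[3,12,0],87],[[0,0,0],[4,15,0],87],[[0,0,0],[2,8,0],87],[[0,0,0],[0,3,0],87],[[0,0,0],[0,0,0],87],[[0,0,0],[0,0,0],87]]'

```text
time: 13.53
position: [0.4453, 0.1894, 0.2179]
tool_rot: [-0.627, -3.073, 0.013]
ft_force: [-0.5, -0.6, -0.5]
grip_width: 1.003
```

Run:
```python
from h import *
goto(.445,.1904,.15)
```

```text
t 13.53 pos [0.4453 0.1894 0.2179] yawY 66.94 tilt 0.58
shift mm [ 0.4  1.4 67.9] turn [-0.53 -0.22 -0.  ] F [-0.5 -0.6 -0.5] grip 1.003 q7 [-0.71 -0.03  0.25  1.87  0.01  1.31  0.7 ]
```

Emit:
step_arm --rows '[[[-0.4,-0.2,0],[0.4,1.4,5],87],[[0,0,0],[0,0,8],87],[[0,0,0],[0,0,8],87],[[0,0,0],[0,0,8],87],[[0,0,0],[0,0,8],87],[[0,0,0],[0,0,8],87],[[0,0,0],[0,0,8],87],[[0,0,0],[0,0,5],87],[[0,0,0],[0,0,0],87],[[0,0,0],[0,0,0],87]]'

```text
time: 14.37
position: [0.4451, 0.1864, 0.152]
tool_rot: [-0.636, -3.074, 0.007]
ft_force: [-0.6, 0.7, -0.5]
grip_width: 1.003
```

Run:
```python
from h import *
goto(.445,.1904,.151)
```

```text
t 14.37 pos [0.4451 0.1864 0.152 ] yawY 66.61 tilt 0.31
shift mm [1.6 3.6 1. ] turn [-0.29 -0.1  -0.  ] F [-0.6  0.7 -0.5] grip 1.003 q7 [-0.7   0.02  0.25  1.96 -0.    1.17  0.71]
```

Emit:
step_arm --rows '[[[-0.3,-0.1,0],[1.6,3.6,1],70],[[0,0,0],[0,0,0],60],[[0,0,0],[0,0,0],60]]'

```text
time: 14.62
position: [0.4455, 0.1912, 0.1516]
tool_rot: [0.636, 3.075, 0.002]
ft_force: [-0.0, 0.3, 0.2]
grip_width: 0.856
```

Run:
```python
from h import *
goto(.445,.1904,.151)
g=grab(); save(g["scene"],"s7.png",(220,100,320,200),5)
```

```text
t 14.62 pos [0.4455 0.1912 0.1516] yawY 66.61 tilt 0.11
shift mm [ 0.1 -0.9  0.6] turn [ 0.1   0.05 -0.  ] F [-0.   0.3  0.2] grip 0.856 q7 [-0.7   0.02  0.25  1.96 -0.01  1.16  0.71]
```

View pics/s7.png

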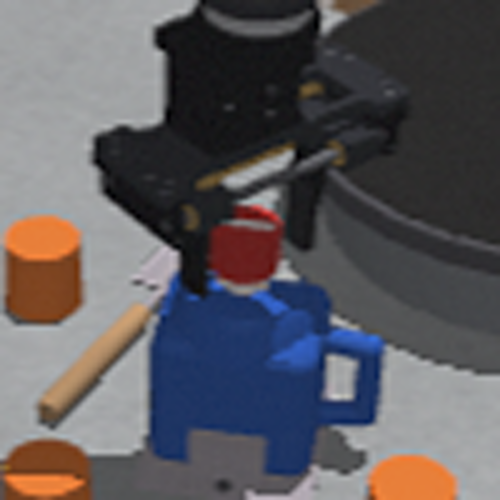

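Jaws straddle the cap (crop (245,245)). I close gently first, to feel whether it is centred.

Emit:
step_arm --rows '[[[0,0,0],[0,-0.6,0],52],[[0,0,0],[0,0,0],48],[[0,0,0],[0,0,0],40],[[0,0,0],[0,0,0],40],[[0,0,0],[0,0,0],40],[[0,0,0],[0,0,0],40]]' --grip_force 10

```text
time: 15.22
position: [0.4452, 0.1896, 0.1522]
tool_rot: [0.637, 3.075, 0.001]
ft_force: [0.4, 0.2, -0.5]
grip_width: 0.505
```

Run:
```python
from h import *
goto(.445,.1904,.151)
for _ in range(2): optics.get_image("top"); print(status.get_state()["ft_force"].round(2),status.get_state()["torque"].round(3))
```

```text
t 15.22 pos [0.4452 0.1896 0.1522] yawY 66.58 tilt 0.07
shift mm [0.5 0.7 1.2] turn [ 0.04  0.06 -0.  ] F [ 0.4  0.2 -0.5] grip 0.505 q7 [-0.7   0.02  0.25  1.96 -0.    1.16  0.71]
[-1.03 -0.39 -0.3 ] [-0.123  0.085 -0.045]
[-0.72 -0.21  0.1 ] [-0.112  0.102 -0.026]
```

Emit:
step_arm --rows '[[[0,0,0],[0,0,0],36],[[0,0,0],[0,0,0],36],[[0,0,0],[0,0,1],36],[[0,0,0],[0,0,2],36],[[0,0,0],[0,0,3],36]]' --grip_force 45

```text
time: 15.73
position: [0.4453, 0.1897, 0.1485]
tool_rot: [0.637, 3.075, 0.001]
ft_force: [-3.8, -2.2, 8.7]
grip_width: 0.499
```

Run:
```python
from h import *
goto(.445,.1904,.145)
```

```text
t 15.73 pos [0.4453 0.1897 0.1485] yawY 66.59 tilt 0.08
shift mm [0.5 0.6 3.5] turn [ 0.06  0.04 -0.  ] F [-3.8 -2.2  8.7] grip 0.499 q7 [-0.7   0.02  0.25  1.97 -0.01  1.15  0.71]
```

Emit:
step_arm --rows '[[[0,0,0],[0,0,3],36],[[0,0,0],[0,0,3],36],[[0,0,0],[0,0,2],36]]'

```text
time: 15.98
position: [0.4453, 0.1897, 0.1447]
tool_rot: [0.638, 3.076, 0.003]
ft_force: [-5.0, -3.9, 12.8]
grip_width: 0.497
```

Run:
```python
from h import *
goto(.445,.1904,.145)
optics.get_image("top"); goto(.445,.1904,.145)
```

```text
t 15.98 pos [0.4453 0.1897 0.1447] yawY 66.58 tilt 0.12
shift mm [ 0.5  0.5 -0.3] turn [ 0.12 -0.    0.  ] F [-5.  -3.9 12.8] grip 0.497 q7 [-0.7   0.03  0.25  1.97 -0.01  1.14  0.71]
t 16.03 pos [0.4453 0.1897 0.1448] yawY 66.57 tilt 0.12
shift mm [ 0.5  0.5 -0.2] turn [ 0.12 -0.    0.  ] F [-6.2 -2.9 11.9] grip 0.499 q7 [-0.7   0.03  0.25  1.97 -0.01  1.14  0.71]
```

Pressed about 6.3 mm (12–13 N). Turn counter-clockwise (−z).

Emit:
step_arm --rows '[[[0,0,-3],[0,0,1],36],[[0,0,-5],[0,0,1],36],[[0,0,-5],[0,0,1],36]]'

```text
time: 16.28
position: [0.4462, 0.1907, 0.1472]
tool_rot: [0.275, 3.127, 0.009]
ft_force: [-5.3, -2.6, 9.3]
grip_width: 0.497
```

Run:
```python
from h import *
goto(.4453,.1897,.145)
print(status.get_state()["torque"].round(2))
```

```text
t 16.28 pos [0.4462 0.1907 0.1472] yawY 79.96 tilt 0.35
shift mm [ 0.7 -1.2  2.2] turn [ 0.33  0.1  -0.  ] F [-5.3 -2.6  9.3] grip 0.497 q7 [-0.7   0.02  0.25  1.97 -0.01  1.15  0.95]
[-0.58  1.25 -0.06]
```

Emit:
step_arm --rows '[[[0.3,0.1,0],[0.5,-1,3],36],[[0,0,0],[0,0,2.5],36],[[0,0,0],[0,0,2],36]]'

```text
time: 16.53
position: [0.4462, 0.1907, 0.1458]
tool_rot: [0.268, 3.129, 0.006]
ft_force: [-5.5, -3.6, 14.3]
grip_width: 0.495
```

Run:
```python
from h import *
goto(.4453,.1897,.145)
print(status.get_state()["torque"].round(2))
g=grab(); save(g["scene"],"s8.png",(235,110,305,180),8)
```

```text
t 16.53 pos [0.4462 0.1907 0.1458] yawY 80.22 tilt 0.21
shift mm [ 0.7 -1.1  0.8] turn [ 0.21  0.05 -0.  ] F [-5.5 -3.6 14.3] grip 0.495 q7 [-0.7   0.03  0.25  1.97 -0.01  1.14  0.95]
[-0.71  1.26 -0.01]
```

View pics/s8.png

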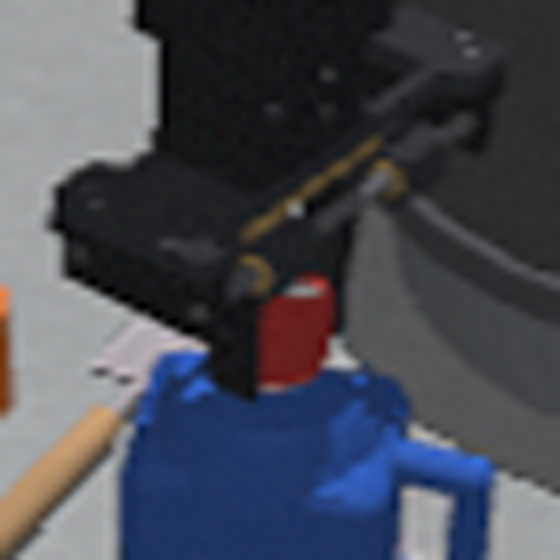

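```bash
cat > bar.py <<'E'
from h import *
import sys
im=optics.get_image("scene"); z=float(sys.argv[1])
x0,y0,x1,y1=262,138,282,162; f=im["frame"][y0:y1,x0:x1].astype(int)
m=(f.min(2)>120)
v,u=np.nonzero(m); P=onplane(im,np.c_[u+x0,v+y0],z)[:,:2]-[.4445,.1900]
k=np.hypot(*P.T)<.024
print("white px (u,v) and mm from axis:",[(int(a+x0),int(b+y0),*(p*1000).round(1)) for a,b,p in zip(u[k],v[k],P[k])])
for a in (19,32,45,60,77):
    print(a,[tuple(cv2.projectPoints(np.array([[.4445+s*.017*np.cos(np.radians(a)),.19+s*.017*np.sin(np.radians(a)),z]]),cv2.Rodrigues(im["R"])[0],im["t"],im["K"],np.array([im["k1"],0,0,0,0.]))[0].ravel().round(1)) for s in(-1,1)])
E
python3 bar.py 0.169
```

```text
white px (u,v) and mm from axis: [(272, 146, np.float64(7.8), np.float64(6.1)), (273, 146, np.float64(10.5), np.float64(7.6))]
19 [(np.float64(263.5), np.float64(145.6)), (np.float64(274.3), np.float64(146.9))]
32 [(np.float64(263.5), np.float64(146.3)), (np.float64(274.3), np.float64(146.2))]
45 [(np.float64(263.7), np.float64(147.0)), (np.float64(274.1), np.float64(145.4))]
60 [(np.float64(264.3), np.float64(147.8)), (np.float64(273.5), np.float64(144.7))]
77 [(np.float64(265.3), np.float64(148.5)), (np.float64(272.4), np.float64(144.0))]
```

The bar piece at about 36° says the cap is turning with the gripper. I continue with a bit more push.

Emit:
step_arm --rows '[[[0.1,0,-4],[0.3,-0.4,2],36],[[0,0,-5],[0,0,2],36],[[0,0,-5],[0,0,2],36],[[0,0,-5],[0,0,2],36]]'

```text
time: 17.02
position: [0.4459, 0.1912, 0.1453]
tool_rot: [-0.27, 3.128, 0.008]
ft_force: [-5.1, -1.5, 12.3]
grip_width: 0.499
```

```bash
python3 - <<'E'
from h import *
goto(.4457,.1902,.145)
print(status.get_state()["torque"].round(2))
E
python3 bar.py 0.169
```

```text
t 17.02 pos [0.4459 0.1912 0.1453] yawY 99.88 tilt 0.31
shift mm [ 0.3 -0.9  0.3] turn [ 0.28  0.13 -0.  ] F [-5.1 -1.5 12.3] grip 0.499 q7 [-0.69  0.03  0.24  1.97 -0.01  1.14  1.3 ]
[-0.61  1.22 -0.12]
white px (u,v) and mm from axis: []
19 [(np.float64(263.5), np.float64(145.6)), (np.float64(274.3), np.float64(146.9))]
32 [(np.float64(263.5), np.float64(146.3)), (np.float64(274.3), np.float64(146.2))]
45 [(np.float64(263.7), np.float64(147.0)), (np.float64(274.1), np.float64(145.4))]
60 [(np.float64(264.3), np.float64(147.8)), (np.float64(273.5), np.float64(144.7))]
77 [(np.float64(265.3), np.float64(148.5)), (np.float64(272.4), np.float64(144.0))]
```

33° done, 25° to go.

Emit:
step_arm --rows '[[[0.2,0.1,-5],[0.2,-0.4,2],36],[[0,0,-5],[0,0,2],36],[[0,0,-5],[0,0,2],36],[[0,0,-5],[0,0,2],36]]'

```text
time: 17.4
position: [0.4458, 0.1914, 0.1449]
tool_rot: [-0.838, 3.026, 0.007]
ft_force: [-5.6, -3.0, 12.4]
grip_width: 0.498
```

Run:
```python
from h import *
goto(.4457,.1902,.145,124.6)
print(status.get_state()["torque"].round(2))
```

```text
t 17.4 pos [0.4458 0.1914 0.1449] yawY 120.94 tilt 0.26
shift mm [ 0.7 -1.  -0.1] turn [ 0.21  0.16 -3.66] F [-5.6 -3.  12.4] grip 0.498 q7 [-0.69  0.03  0.24  1.97 -0.01  1.14  1.66]
[-0.61  1.22 -0.07]
```

Emit:
step_arm --rows '[[[0.2,0.1,-3],[0,-0.3,2],36],[[0,0,-1],[0,0,2],36]]'

```text
time: 17.57
position: [0.4458, 0.1914, 0.1448]
tool_rot: [-0.952, 2.993, 0.003]
ft_force: [-5.8, -3.9, 14.2]
grip_width: 0.496
```

Run:
```python
from h import *
goto(.4457,.1902,.145,124.6)
print(status.get_state()["torque"].round(2))
g=grab(); save(g["scene"],"s9.png",(235,110,305,180),8)
```

```text
t 17.57 pos [0.4458 0.1914 0.1448] yawY 125.3 tilt 0.12
shift mm [ 0.8 -0.9 -0.2] turn [0.09 0.08 0.7 ] F [-5.8 -3.9 14.2] grip 0.496 q7 [-0.69  0.03  0.23  1.97 -0.01  1.14  1.74]
[-0.7   1.31 -0.08]
```

View pics/s9.png

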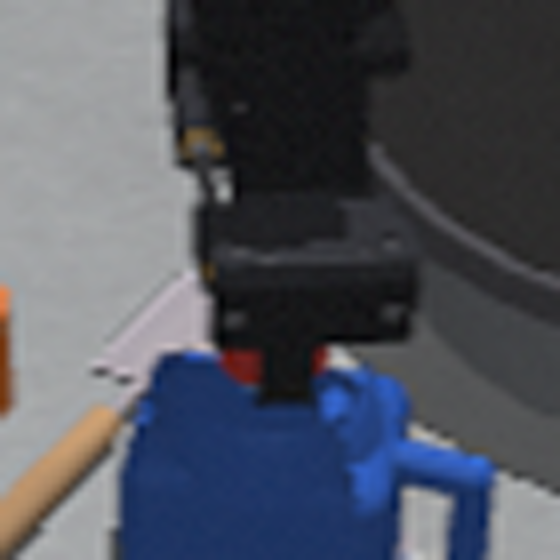

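Turned 58.7° with no stop torque. Now I ease upward slowly and watch for any pull.

Emit:
step_arm --rows '[[[0,0,0],[0,0,-2],36],[[0,0,0],[0,0,-2],36],[[0,0,0],[0,0,-2],36],[[0,0,0],[0,0,-2],36]]'

```text
time: 18.0
position: [0.4458, 0.1912, 0.1559]
tool_rot: [-0.948, 2.994, 0.005]
ft_force: [-0.2, -0.8, 0.5]
grip_width: 0.499
```

Run:
```python
from h import *
goto(.4457,.1902,.145,124.6)
```

```text
t 18.0 pos [0.4458 0.1912 0.1559] yawY 125.14 tilt 0.19
shift mm [ 0.7 -0.8 10.9] turn [0.14 0.13 0.54] F [-0.2 -0.8  0.5] grip 0.499 q7 [-0.69  0.02  0.23  1.96 -0.01  1.17  1.73]
```

Emit:
step_arm --rows '[[[0,0,0],[0,0,-3],36],[[0,0,0],[0,0,-4],36],[[0,0,0],[0,0,-4],36],[[0,0,0],[0,0,-4],36],[[0,0,0],[0,0,-4],36],[[0,0,0],[0,0,-4],36],[[0,0,0],[0,0,0],36]]'

```text
time: 18.58
position: [0.4464, 0.1921, 0.1804]
tool_rot: [-0.948, 2.992, 0.005]
ft_force: [0.6, -0.4, -0.1]
grip_width: 0.493
```

Run:
```python
from h import *
goto(.4450,.1904,.249,124.6)
g=grab(); save(g["scene"],"s10.png",(220,90,320,190),6)
```

```text
t 18.58 pos [0.4464 0.1921 0.1804] yawY 125.18 tilt 0.27
shift mm [  1.8  -0.4 -68.6] turn [0.14 0.23 0.58] F [ 0.6 -0.4 -0.1] grip 0.493 q7 [-0.69 -0.    0.23  1.92 -0.    1.22  1.73]
```

View pics/s10.png

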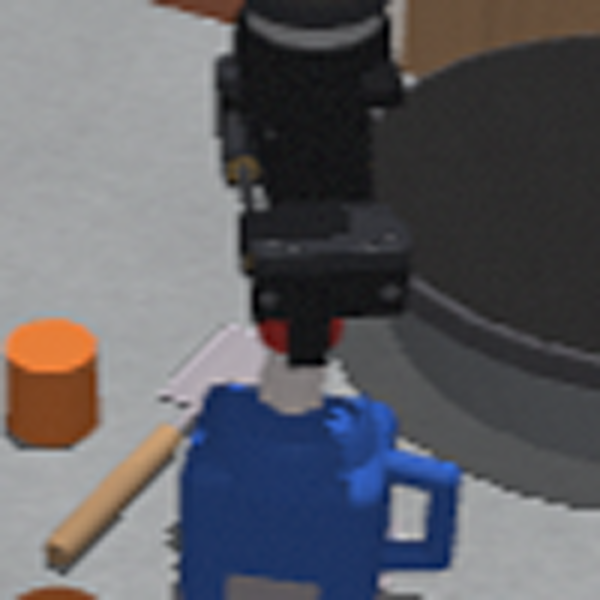

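The cap came up with the jaws and the white neck shows below it (crop (292,385)). I lift the rest.

Emit:
step_arm --rows '[[[0,0,0],[0,0,-4],36],[[0,0,0],[0,0,-7],36],[[0,0,0],[0,0,-8],36],[[0,0,0],[0,0,-8],36],[[0,0,0],[0,0,-8],36],[[0,0,0],[0,0,-8],36],[[0,0,0],[0,0,-7],36],[[0,0,0],[0,0,-5],36],[[0,0,0],[0,0,-3],36],[[0,0,0],[0,0,0],36],[[0,0,0],[0,0,0],36]]'

```text
time: 19.6
position: [0.4463, 0.1917, 0.245]
tool_rot: [-0.948, 2.991, 0.006]
ft_force: [-0.5, 0.4, 0.1]
grip_width: 0.497
```

Run:
```python
from h import *
goto(.4450,.1904,.249)
g=grab(); save(g["scene"],"s11.png",(220,80,320,180),6)
```

```text
t 19.6 pos [0.4463 0.1917 0.245 ] yawY 125.17 tilt 0.3
shift mm [ 1.8 -0.3 -4. ] turn [ 0.14  0.27 -0.  ] F [-0.5  0.4  0.1] grip 0.497 q7 [-0.69 -0.05  0.23  1.83  0.01  1.35  1.72]
```

View pics/s11.png

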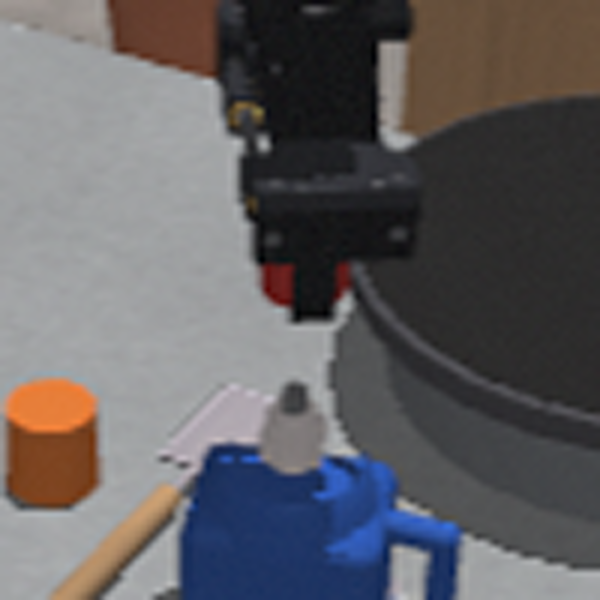

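```bash
cat > rim.py <<'E'
from h import *
im=optics.get_image("scene"); s=status.get_state(); R=Ro.from_rotvec(s["tool_rot"]).as_matrix(); c=s["position"][:2]
f=cv2.cvtColor(im["frame"],cv2.COLOR_RGB2HSV); red=((f[...,0]<8)|(f[...,0]>170))&(f[...,1]>110)&(f[...,2]>60)
red[:110]=0; red[140:]=0; red[:,:258]=0; red[:,285:]=0
o=None; out=[]
for u in range(260,284):
    v=np.nonzero(red[:,u])[0]
    if len(v)<2: continue
    o,d=rays(im,[[u,v.max()+.5]]); d=d[0]; a=d[:2]@d[:2]; e=(o[:2]-c); b=e@d[:2]; q=b*b-a*(e@e-.022**2)
    if q<0: continue
    k=(-b-np.sqrt(q))/a; out.append((u,v.max(),round(float(o[2]+k*d[2]),4)))
print(s["time"],out)
# neck: white columns width at plane .164
h=im["frame"].astype(int)
top=optics.get_image("top")
E
python3 rim.py
```

```text
19.75 [(264, np.int64(129), 0.2369), (265, np.int64(129), 0.2396), (266, np.int64(130), 0.238), (267, np.int64(130), 0.2393), (268, np.int64(129), 0.2437), (276, np.int64(129), 0.2403), (277, np.int64(127), 0.2448)]
```

Emit:
step_arm --rows '[[[0.1,0.2,0],[0.7,0,-3],36],[[0,0,0],[0,0,-2],36],[[0,0,0],[0,0,0],36],[[0,0,0],[0,0,0],36],[[0,0,0],[0,0,0],36]]'

```text
time: 20.22
position: [0.4448, 0.1909, 0.2489]
tool_rot: [0.948, -2.992, 0.0]
ft_force: [-0.3, -0.3, -1.0]
grip_width: 0.498
```

```bash
python3 - <<'E'
from h import *
goto(.4458,.1912,.250)
print("qd",np.abs(status.get_state()["qd"]).max().round(4))
g=grab(); save(g["scene"],"s12.png",s=1.5); save(g["top"],"t12.png",s=1.5)
C=cloud(g["scene"]); hsv=cv2.cvtColor(g["scene"]["frame"],cv2.COLOR_RGB2HSV)
# cup in tray
P=C[210:290,170:250]; f=g["scene"]["frame"][210:290,170:250]
m=(P[...,2]>.052)&(P[...,2]<.075); q=P[m]; print("cup top",len(q),q.mean(0).round(4),q.min(0).round(3),q.max(0).round(3))
E
python3 rim.py
```

```text
t 20.22 pos [0.4448 0.1909 0.2489] yawY 125.17 tilt 0.14
shift mm [-1.  -0.3 -1.2] turn [ 0.04 -0.14  0.  ] F [-0.3 -0.3 -1. ] grip 0.498 q7 [-0.7  -0.05  0.23  1.83  0.01  1.36  1.72]
qd 0.0024
cup top 291 [ 0.4643 -0.1619  0.0583] [ 0.435 -0.196  0.052] [0.5   0.008 0.063]
20.3667 [(263, np.int64(126), 0.2447), (264, np.int64(127), 0.2453), (265, np.int64(128), 0.2441), (266, np.int64(129), 0.2422), (267, np.int64(129), 0.2433), (275, np.int64(128), 0.245), (276, np.int64(127), 0.2465), (277, np.int64(124), 0.254)]
```

View pics/s12.png

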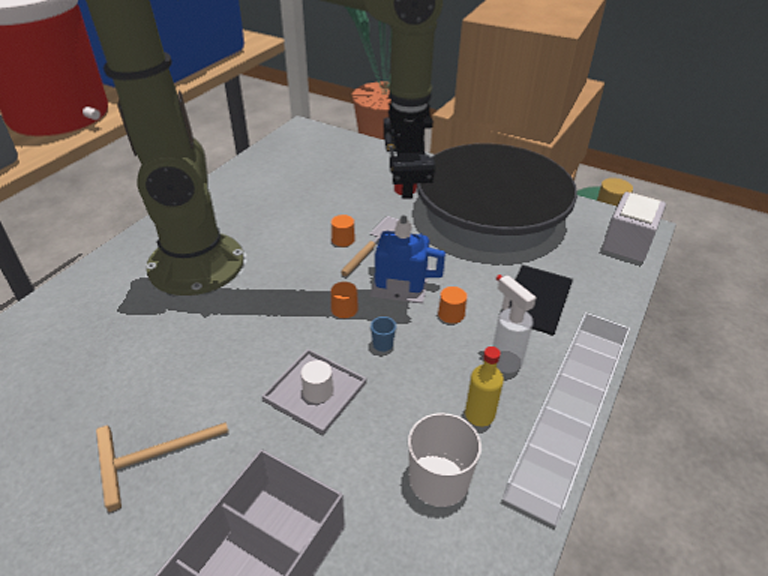

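View pics/t12.png

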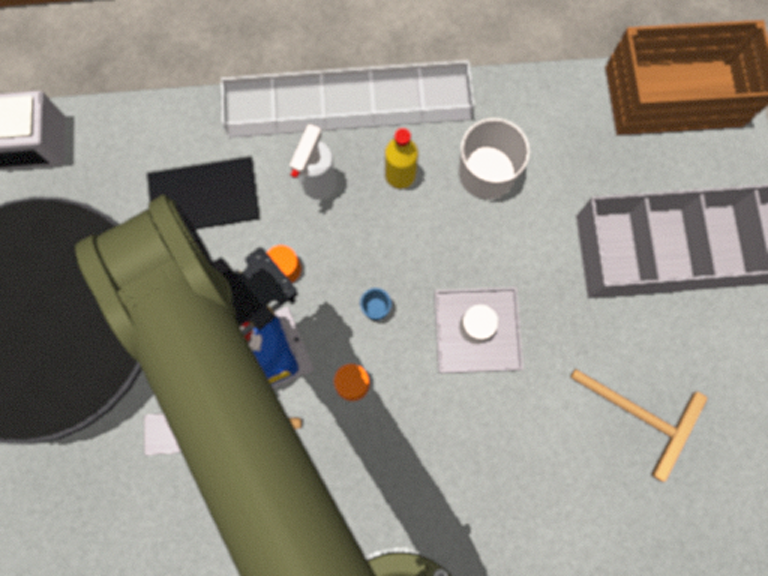

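Cup stands flat in the tray (scene (317,380), top (481,322)). The other objects are at their original pixels. The cap is held about 80 mm above the neck, at rest. Hand in.

```bash
python3 -c "
from h import *
print(order.close_job())"
```

```text
the job is handed in; nothing more can be done
None
```

I moved the white cup off the jug into the drip tray, then opened the red cap and handed the job in at about 20.4 s. The cap is still gripped above the neck. No verdict was reported.

- **Cup:** It stands mouth down inside the tray, released. Its top measures about 58 mm above the counter, against 59 mm expected for standing flat.
- **Cap:** I pressed it about 6 mm (12–14 N) and turned it 58.7° counter-clockwise. It lifted off without any pull. Its rim is now at about 0.244 m, roughly 80 mm above the neck. It is within about 1 mm of the neck axis, the tool is tilted 0.14°, and it is practically still.
- **Other things:** In both final pictures everything I could see was where it started. The arm hid part of the spatula and the tablet in the top view, so I could not fully check those two.

**Measurements that disagreed or were uncertain:**
- The two cameras disagreed by about 2 mm on the cup and cap positions, so I used the average.
- At the first reach for the cup the arm drifted about 12 mm sideways. I corrected that before closing the jaws, and the cup was not touched.
- During the turn the push briefly dropped to 9 N, so I pressed again. The height and force readings then disagreed by up to 3 mm, so the cap may have slipped slightly in the pads.

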